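# Close the spring lid of a small cheese press at the right pressing force

### The arm

A 6-joint arm with a two-finger parallel gripper is mounted at the origin on a cart in front of the work surface, level with it; the furniture and walls round the work are solid. World frame = base frame: x ahead of the robot, y to its left, z up, the work surface at z = 0. Lengths are in m, angles in rad, forces in N, time in s.
With the tool pointing down it reaches from about 0.25 to 0.775 m from the base axis. Payload 4 kg.
Tool frame: the origin (TCP) lies where the fingers leave the gripper's body, on its centre line; the fingertips stand 73 mm ahead of it and the grasp point (between the pads) lies 54 mm ahead of it (env.tcp_to_tips is the distance from the TCP to the fingertips, in m); z points along the fingers, y is the line along which they close (so a half turn about z gives the same grasp; the last joint's range is limited). The gripper opens to 85 mm and grips with 20 to 120 N. Pads are 22 mm wide; open, the fingers measure 114 mm over their backs; the gripper's body (76 mm by 85 mm) begins 54 mm behind the grasp point. The pads swing forward as they close: fully open they stand 13 mm farther back than shut.
Start: joints at [-1.363, 0.087, 1.371, -0, 1.684, -0.103], TCP at [0.168, -0.524, 0.304] pointing down, gripper open.
Joint ranges: [-3.1, 3.1], [-0.76, 2.03], [0.27, 2.55], [-1.08, 4.22], [0.17, 2.65], [-2.57, 2.57]. Speed limits (rad/s): [2.79, 2.79, 3.14, 3.14, 3.14, 3.14].

### API

Orientations are given as a 3x3 rotation matrix whose columns are the frame's x, y, z axes.
In Python, from station import env, snapshot, camera_info, order gives the robot as it stands.
- The arm moves only by the tool send_rows, never from a script. Its argument "steps" is a list of rows, each a list of 6 numbers: the shift along the world's x, y, z each as a share of 0.2 m, from -1 to 1, then the turn, a rotation vector about the world's x, y, z each as a share of pi rad, from -1 to 1. In form: [[dx, dy, dz, wx, wy, wz], ...]. A call has 1 to 5 rows; each row is the pose to reach, as a shift and turn from the pose commanded when the call began, turning the shorter way round; what a row does not reach only later rows make up. A row lasts 1/8 s, in which the tool goes at most 62.5 mm and 10.7 degrees, less where a joint would pass 70% of its speed; a pose out of reach is approached as far as the arm can. A call with a number of a shift or a turn outside -1 to 1 is refused whole. A call with a gripper value outside its range is refused whole. "claw" is the opening, from 0 (shut) to 1 (fully open), set as the call begins (left out, the last holds). The fingers move at their own pace and stop on an object; "squeeze" is the grip in N (left out, the last holds). Time passes only in rows, so rows that repeat a pose let the fingers close. It gives the time, the measured TCP pose, the force, the opening and the grip force at its end, in the units of the state.
- env.get_obs(): the state, without advancing time (a new reading comes with each control period).
- snapshot(name): name is "side" or "top"; returns (picture, depth): 420x560x3 uint8, red, green, blue; 420x560 float32, m along the optical axis (not along the pixel's ray), 0 where there is no reading.
- camera_info(name): a dict with "vfov" (degrees; the focal length in pixels is half the picture's height over the tangent of half this angle, whatever the lens; pixels are square), "cx", "cy" (the principal point, pixels), "k1" (the pictures are not rectified: a ray, as slopes to the right and down, at radius r is drawn at 1 + k1 r^2 times it, then the intrinsics apply), "pose" (4x4, takes a point from camera to world coordinates). Camera axes: x right, y up, looking along -z (the intrinsics and any distortion apply to the point x, -y, -z); pixel columns grow to the right and rows downward; lengths in m; the calibration is good to about 2 mm. A picture is of the moment at which its call begins. camera_info takes no time and is no camera call.
- order.close_job(): hands the job in; it is judged then, once.
The state is a dict: "time_s": time; "joint_positions": joint angles; "joint_vel": joint speeds; "joint_efforts": joint torques, N m; "eef_pos": TCP position; "ee_rot": TCP orientation; "force": force on the tool from outside, world axes, zero at the start; "torque": the same for the moment, N m; "finger_gap": finger opening in m; "finger_force": force on a finger pad.
Only numpy, scipy, OpenCV 4.12 (cv2) and the standard library are available. Lean on these libraries where they do the work, as an engineer would, in place of code of your own. Each camera call takes 0.05 s, during which the arm holds its last target. There are 200 camera calls.

### The job

Close the cheese press: set the spring lid into the steel pot with its two brass pins in the upright slots, press it down against its spring, turn it clockwise (seen from above) and let the pins up into the pair of notches at which the green band of the stem that rises out of the wooden handle stands level with the handle's top, then let go. How deep that is depends on how full the pot is, so watch the stem or feel the force; never press so hard that the red of the stem comes out of the handle, and leave the mug, the tin and the sauce cup where they are.

Things in the scene. Friction and masses are not known exactly. Their poses are not given: they have to be found in the camera images.
- press_pot: Round steel press pot, open at the top, fixed to the worktop by a black suction foot. Outer diameter 105 mm, wall 3 mm, bore 99 mm, rim 125 mm above the worktop. Origin: on its axis at worktop height; z up. Inside lies a white follower plate, diameter 94 mm, that cannot sink; its top is 47 to 69 mm above the worktop according to the filling (not measured).
- slot (a point): Mouth, at the rim, of the upright slot on the pot's +y side; a second one is opposite at -y. Each is 16 mm wide, cut through the wall and open at the top. At the slot's foot a window through the wall begins and runs on clockwise (seen from above), with four notches in its upper edge, each 6 mm lower than the one before; one to four dots are stamped above them.
- notch1 (a point): Roof of the first notch after the slot, at mid wall: 107 mm above the worktop (the next are at 101, 95, 89 mm). A pin lies mid-notch 1, 2, 3, 4 when the lid is turned 18, 33, 48, 63 degrees clockwise from the slots; a notch is 11 degrees wide. On its side towards the slot each notch has a lip 2.5 mm below its roof, which a pin must pass from below. The window is open 20 mm below each roof.
- notch4 (a point): Roof of the fourth and lowest notch, at mid wall, 89 mm above the worktop; the window ends just after it. The slot and notches on the opposite side of the pot are the same, turned by a half turn.
- spring_lid: Loose steel lid, disc 93 mm across, about 0.32 kg, standing on its pressure foot. Origin: on its axis at the height of its two 6 mm brass pins, which reach along +y and -y to 60 mm from the axis; z up; a half turn makes no difference. The foot, 60 mm across, hangs on a coil spring, its underside 50 mm below the origin at rest. The handle bar runs along the lid's x axis.
- lid_grip (a point): Middle of the dark wooden handle bar of the lid, 64 mm above the lid's origin; axes as the lid's. Bar 80 mm long (x), 16 mm thick (y), 22 mm high, on two steel rods; 19 mm clear between it and the spring barrel below; its top is 75 mm above the lid's origin.
- stem_body (a joint): Gauge of the lid: how far the spring is compressed (m), 0 at rest. The foot's stem (8 mm thick) rises out of the middle of the handle's top by this much: white for the first 11 mm, green from 11 to 19 mm, yellow from 19 to 26 mm, then red. The foot presses with about 6 N at rest plus 0.55 N per mm of this value; its end stop is at 30 mm.
- mug: White dotted mug with a handle, 78 x 114 mm, 93 mm high; origin under its middle. Bystander.
- tuna_tin: Flat round tin, diameter 86 mm, 40 mm high; origin under its middle. Bystander.
- sauce_cup: Small clear sauce cup, diameter 68 mm, 35 mm high; origin under its middle. Bystander.

How it is judged:
On the way:
1. the lid sits in the pot, both pins in the upright slots (z of spring_lid in the frame of press_pot below 0.122 m and horizontal distance between spring_lid and press_pot below 0.007 m), for 0.1 s.
At the end, for the whole second after the job is handed in: The lid is locked in the pot: pins in notches (turned more than 0.15 rad from the slots, axis within 7 mm of the pot's, pins below 107 mm over the pot's foot, upright within 0.09 rad), at rest, released, with the spring compressed 10.5 to 19.5 mm: green at the handle's top (value of joint stem_body between 0.0105 and 0.0195 m and z of spring_lid in the frame of press_pot below 0.107 m and horizontal distance between spring_lid and press_pot below 0.007 m and angle between the y axis of spring_lid and the y axis of press_pot, either way round above 0.15 rad and angle between spring_lid's own z axis and vertical below 0.09 rad and linear speed of spring_lid below 0.01 m/s); the robot touches nothing.
It fails at once if the spring is pressed so far that red comes out of the top of the handle (more than 26.5 mm of compression) (value of joint stem_body above 0.0265 m).
It fails at once if the mug, the tin or the sauce cup is shifted by more than 25 mm (distance of any of mug, tuna_tin, sauce_cup from where it was at the start of the episode above 0.025 m).
It also fails if it takes over 51 s, if anything falls off the work surface, if the arm or the gripper's body presses on something with over 40 N, if the wrist force passes 120 N, or if a joint passes its speed limit or range.

## Working session

There is one attempt and no reset: what is moved stays moved. The work goes in short steps, Python scripts to look and compute and a tool call to move; the robot and the scene stay as the last step left them, time stands still between calls to the robot, and variables do not carry over. Pictures are saved under pics/ and viewed, at most 10 in all, crops included, and the job is handed in when it is done.

Besides the shell and the picture viewer there is one more tool, called after ">>>" in YAML: its name, and indented under it one key for each argument. send_rows: Moves the arm, as the interface text tells. Its arguments: {"type":"object","properties":{"steps":{"type":"array","items":{"type":"array","items":{"type":"number"}}},"claw":{"type":"number"},"squeeze":{"type":"number"}},"required":["steps"]}

```bash
ls; mkdir -p pics; cat > h.py <<'E'
import numpy as np, cv2
from station import env, snapshot, camera_info, order
def K(n):
    c=camera_info(n); f=210/np.tan(np.radians(c['vfov'])/2); return c,f
def rays(n,uv):
    c,f=K(n); uv=np.atleast_2d(np.float64(uv))
    M=np.array([[f,0,c['cx']],[0,f,c['cy']],[0,0,1]])
    s=cv2.undistortPoints(uv[:,None],M,np.array([c['k1'],0,0,0,0.]))[:,0]
    P=np.array(c['pose']); d=np.c_[s[:,0],-s[:,1],-np.ones(len(s))]@P[:3,:3].T
    return P[:3,3],d
def onplane(n,uv,z):
    o,d=rays(n,uv); return o+d*((z-o[2])/d[:,2])[:,None]
def bydepth(n,uv,dep):
    o,d=rays(n,uv); return o+d*np.ravel(dep)[:,None]
def cloud(n,dep):
    v,u=np.mgrid[:420,:560]; return bydepth(n,np.c_[u.ravel(),v.ravel()],dep).reshape(420,560,3)
E
python3 - <<'E'
from h import *
for n in("side","top"):
    p,d=snapshot(n); np.savez(f'pics/{n}0.npz',p=p,d=d); cv2.imwrite(f'pics/{n}0.png',p[...,::-1])
    c=camera_info(n); print(n,c['vfov'],c['k1'],np.round(c['pose'],3).tolist())
o=env.get_obs(); print(o['time_s'],o['eef_pos'],o['ee_rot'],o['force'],o['finger_gap'])
E
```

```text
pics
side 57.41116902601211 -0.07938092001900608 [[-0.88, 0.297, -0.372, 0.133], [-0.476, -0.54, 0.694, 0.654], [0.005, 0.787, 0.617, 0.713], [0.0, 0.0, 0.0, 1.0]]
top 55.37708366269911 -0.012617808115292095 [[0.023, 0.989, -0.146, 0.368], [-1.0, 0.023, -0.002, -0.039], [0.002, 0.146, 0.989, 1.193], [0.0, 0.0, 0.0, 1.0]]
0.1 [ 0.16813711 -0.5233289   0.30281473] [[ 9.52090424e-01  3.05816345e-01 -4.33740136e-04]
 [ 3.05816580e-01 -9.52088269e-01  2.03639104e-03]
 [ 2.09802768e-04 -2.07147333e-03 -9.99997832e-01]] [ 0.75257407  0.21599435 -0.34511038] 0.08541108018863042
```

View pics/side0.png

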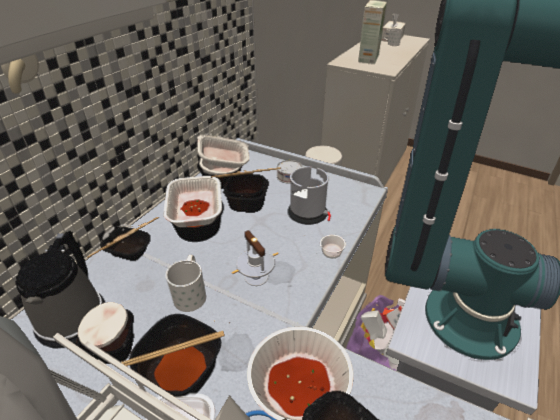

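View pics/top0.png

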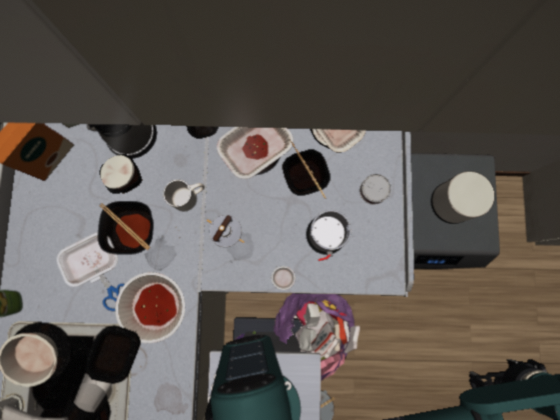

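The side view shows the lid at about (255,260), the pot at (308,195) and the sauce cup at (332,246). The top view shows the lid at (222,229), the pot at (327,233), the cup at (283,277), the tin at (375,188) and the mug at (180,195). Next I'll measure the points from the depth.

```bash
python3 - <<'E'
from h import *
for n in("top","side"):
    z=np.load(f'pics/{n}0.npz'); p,d=z['p'],z['d']; C=cloud(n,d)
    hsv=cv2.cvtColor(p,cv2.COLOR_RGB2HSV)
    print(n)
    boxes={'top':dict(lid=(200,260,200,260),pot=(300,355,205,265)),'side':dict(lid=(225,285,225,290),pot=(285,335,160,222))}[n]
    ims=[]
    for k,(u0,u1,v0,v1) in boxes.items():
        c=C[v0:v1,u0:u1].reshape(-1,3); zz=c[:,2]
        col=hsv[v0:v1,u0:u1].reshape(-1,3)
        print(k,np.histogram(zz,np.arange(-.01,.18,.01))[0])
        if k=='lid':
            br=(col[:,0]<30)&(col[:,1]>120)
            h=br&(zz>.09); q=c[h]; print('handle',h.sum(),q.mean(0),q.max(0),np.median(q[:,2]))
            r=cv2.minAreaRect((q[:,:2]*1000).astype(np.float32)); print(r)
            b=(col[:,0]<30)&(col[:,1]>90)&(zz<.075)&(zz>.03); print('pins',np.round(c[b],3).tolist())
        else:
            h=(zz>.118)&(zz<.135); q=c[h]; print('rim',h.sum(),q.min(0),q.max(0),(q.min(0)+q.max(0))/2)
            A=np.c_[2*q[:,:2],np.ones(len(q))]; s=np.linalg.lstsq(A,(q[:,:2]**2).sum(1),rcond=None)[0]; print('circ',s[:2],np.sqrt(s[2]+s[0]**2+s[1]**2))
            w=q[:,:2]-s[:2]; an=np.degrees(np.arctan2(w[:,1],w[:,0])); print(np.histogram(an,np.arange(-180,181,10))[0])
            f=(col[:,1]<30)&(col[:,2]>200)&(zz<.1); print('follower',np.median(c[f],0),f.sum())
        ims.append(cv2.resize(p[v0:v1,u0:u1],(400,440),interpolation=cv2.INTER_CUBIC))
    cv2.imwrite(f'pics/{n}c.png',np.hstack(ims)[...,::-1])
E
```

```text
top
lid [1543 1210    0    0    0   34  531   19   12   43    1    5   37  149
    0    0    0    0]
handle 48 [0.47720989 0.1302778  0.12459435] [0.50764444 0.14214109 0.12873987] 0.12461993350495715
((482.7437744140625, 126.48023986816406), (9.708449363708496, 52.57855224609375), 58.19761657714844)
pins [[0.521, 0.176, 0.055], [0.522, 0.173, 0.054], [0.522, 0.171, 0.05], [0.52, 0.174, 0.047], [0.518, 0.17, 0.056], [0.519, 0.168, 0.052], [0.516, 0.167, 0.053], [0.466, 0.079, 0.054], [0.466, 0.076, 0.055], [0.464, 0.073, 0.053]]
pot [997 878  59  35  31 426 419  40  46  53  37  37  34 197   0   0   0   0]
rim 204 [ 0.44150027 -0.22555927  0.11822834] [ 0.54752094 -0.11781818  0.12965203] [ 0.49451061 -0.17168872  0.12394019]
circ [ 0.49426869 -0.1716382 ] 0.051577724683594554
[7 5 6 6 7 5 6 6 9 1 1 7 6 8 7 8 6 7 7 6 6 5 6 5 6 6 4 1 1 6 6 7 6 5 6 7]
follower [ 0.49572091 -0.17229284  0.04997079] 688
side
lid [ 824 1923    5    0    0   18  640   46   58   99   26   17   67  170
    0    0    0    0]
handle 149 [0.48797638 0.12949144 0.12300438] [0.523316   0.14586947 0.12826649] 0.124
[... 336 characters left out ...]
 0.165, 0.052], [0.518, 0.164, 0.053], [0.515, 0.164, 0.055], [0.525, 0.17, 0.052], [0.523, 0.169, 0.052], [0.521, 0.168, 0.051], [0.519, 0.167, 0.052], [0.518, 0.164, 0.05], [0.525, 0.175, 0.053], [0.523, 0.174, 0.053], [0.521, 0.173, 0.053], [0.52, 0.17, 0.051], [0.522, 0.176, 0.052]]
pot [164 727 249 185 259 129 195 144 169 171 128 158 185 186   0   0   0   0]
rim 225 [ 0.4440179  -0.22733789  0.11804296] [ 0.55081819 -0.11780075  0.12929235] [ 0.49741804 -0.17256932  0.12366765]
circ [ 0.4972128  -0.17213364] 0.05147445403474043
[ 4  2  4  5  4  8  7  9  9  3  1  9  9  9 10  6  9  6  3  4  3  4  5  7
  8  8 11  2  1 11  7 10  9  7  6  5]
follower [ 0.52831296 -0.19015765  0.05074821] 104
```

```bash
python3 - <<'E'
from h import *
def circ(q):
    s=np.linalg.lstsq(np.c_[2*q[:,:2],np.ones(len(q))],(q[:,:2]**2).sum(1),rcond=None)[0]; return s[:2],np.sqrt(s[2]+s[0]**2+s[1]**2)
L=np.array([.494,.124]); P=np.array([.4957,-.172])
for n in("top","side"):
    z=np.load(f'pics/{n}0.npz'); p,d=z['p'],z['d']; C=cloud(n,d).reshape(-1,3)
    r=np.hypot(*(C[:,:2]-L).T); h=C[(r<.045)&(C[:,2]>.11)&(C[:,2]<.14)]
    print(n,'bar',cv2.minAreaRect((h[:,:2]*1000).astype(np.float32)),np.median(h[:,2]))
    q=C[(r<.052)&(C[:,2]>.045)&(C[:,2]<.062)]; print('disc',(q.min(0)+q.max(0))/2,np.ptp(q,0))
    t=C[(r>.052)&(r<.064)&(C[:,2]>.04)&(C[:,2]<.065)]; a=t-[*L,0]; a=a*np.sign(a[:,1:2]); print('pin angle',np.degrees(np.arctan2(a[:,1],a[:,0])).round(),t[:,2].mean())
    r=np.hypot(*(C[:,:2]-P).T); q=C[(r<.06)&(C[:,2]>.119)&(C[:,2]<.135)]; c,R=circ(q); print('rim',c,R,np.median(q[:,2]))
    a=np.sort(np.degrees(np.arctan2(*(q[:,:2]-c).T[::-1]))); g=np.diff(a); i=np.argsort(g)[-4:]; print([(a[k].round(1),a[k+1].round(1)) for k in i])
    rr=np.hypot(*(C[:,:2]-c).T); f=C[(rr<.035)&(C[:,2]>.035)&(C[:,2]<.075)]; print('foll',np.median(f[:,2]),len(f))
    t=C[(C[:,0]>.4)&(C[:,0]<.6)&(np.abs(C[:,1]+.03)<.03)]; print('table',np.median(t[:,2]))
print(env.tcp_to_tips)
E
```

```text
top bar ((492.3045654296875, 122.58246612548828), (17.01061248779297, 79.43327331542969), 60.55995178222656) 0.12364659742372996
disc [0.49283649 0.12335319 0.05355267] [0.08998112 0.09287166 0.01559301]
pin angle [62. 61. 59. 63. 64. 62. 58. 60. 61. 57. 59. 60. 62. 58.] 0.052095528000584146
rim [ 0.49426031 -0.17168254] 0.051604450721066175 0.12513720127081263
[(np.float64(-93.8), np.float64(-90.3)), (np.float64(-158.8), np.float64(-155.4)), (np.float64(-87.2), np.float64(-72.0)), (np.float64(90.1), np.float64(108.6))]
foll 0.050076663302662805 461
table 0.7950085293973153
side bar ((494.37744140625, 123.08512878417969), (15.45574951171875, 79.1814956665039), 60.3369026184082) 0.12375901527532851
disc [0.49570171 0.12276453 0.05477196] [0.09342644 0.09096424 0.013751  ]
pin angle [64. 63. 65. 63. 62. 62. 60. 61. 60. 58. 60. 60. 56. 57. 59. 60. 61. 60.
 61. 62. 60.] 0.05240728329465902
rim [ 0.49716597 -0.17211674] 0.05149740852589312 0.1249756602006733
[(np.float64(14.3), np.float64(21.8)), (np.float64(-153.9), np.float64(-146.2)), (np.float64(-88.0), np.float64(-71.3)), (np.float64(92.4), np.float64(109.9))]
foll 0.05163064191900735 41
table 0.0007365523260921547
0.0726
```

View pics/topc.png

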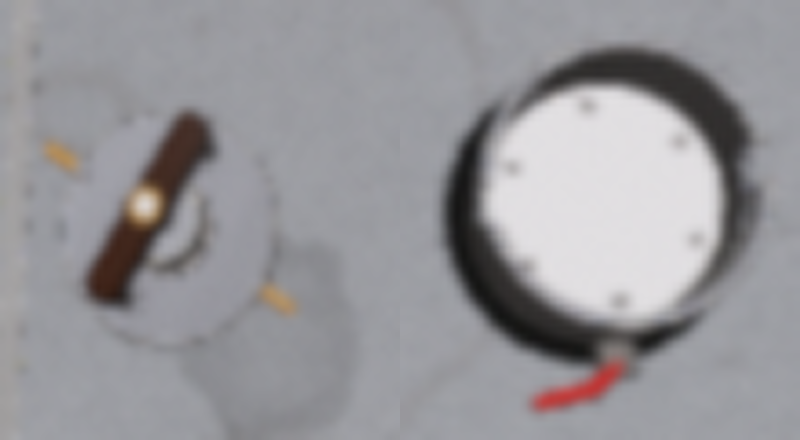

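The numbers agree with the given sizes:
- **Bar:** centre (0.4933, 0.1228), pin axis at 60.5°.
- **Pot:** axis (0.4957, -0.1719), slots at 100.2°.
- **Follower:** top at about 0.050 m. Notch 4 would then give about 14 mm of compression, which is green.

Now I'll approach above the lid.

>>> send_rows:
  steps:
    - [0.4065,0.8076,0,0,0,0.1843]
    - [0.4065,0.8076,0,0,0,0.1843]
    - [0.4065,0.8076,0,0,0,0.1843]
    - [0.4065,0.8076,0,0,0,0.1843]
  claw: 1

```text
time_s: 0.6
eef_pos: [0.2507, -0.3593, 0.3039]
ee_rot: [[0.625, 0.781, 0.001], [0.781, -0.625, 0.0], [0.001, 0.0, -1.0]]
force: [0.3, -0.6, -0.1]
finger_gap: 0.0856
finger_force: 0.0
```

>>> send_rows:
  steps:
    - [0.4065,0.8076,0,0,0,0.1843]
    - [0.4065,0.8076,0,0,0,0.1843]
    - [0.4065,0.8076,0,0,0,0.1843]
    - [0.4065,0.8076,0,0,0,0.1843]

```text
time_s: 1.1
eef_pos: [0.3319, -0.1985, 0.3039]
ee_rot: [[0.096, 0.995, 0.0], [0.995, -0.096, 0.0], [0.0, 0.0, -1.0]]
force: [0.3, -0.3, -0.2]
finger_gap: 0.0858
finger_force: 0.0
```

>>> send_rows:
  steps:
    - [0.4065,0.8076,0,0,0,0.1843]
    - [0.4065,0.8076,0,0,0,0.1843]
    - [0.4065,0.8076,0,0,0,0.1843]
    - [0.4065,0.8076,0,0,0,0.1843]

```text
time_s: 1.6
eef_pos: [0.4132, -0.0377, 0.3034]
ee_rot: [[-0.463, 0.886, -0.001], [0.886, 0.463, 0.0], [0.001, -0.001, -1.0]]
force: [-0.7, -0.7, -0.2]
finger_gap: 0.0858
finger_force: 0.0
```

>>> send_rows:
  steps:
    - [0.4065,0.8076,0,0,0,0.1843]
    - [0.4065,0.8076,0,0,0,0.1843]
    - [0.4065,0.8076,0,0,0,0.1843]
    - [0.4065,0.8076,0,0,0,0.1843]
    - [0.4065,0.8076,0,0,0,0.1843]
  claw: 0.7

```text
time_s: 2.22
eef_pos: [0.4938, 0.1204, 0.3033]
ee_rot: [[-0.868, 0.496, -0.001], [0.496, 0.868, -0.001], [0.0, -0.002, -1.0]]
force: [0.5, 0.4, -0.9]
finger_gap: 0.0596
finger_force: 0.0
```

>>> send_rows:
  steps:
    - [-0.003,0.012,-0.22,0,0,0.001]
    - [-0.003,0.012,-0.44,0,0,0.001]
    - [-0.003,0.012,-0.6,0,0,0.001]
    - [-0.003,0.012,-0.67,0,0,0.001]
    - [-0.003,0.012,-0.67,0,0,0.001]

```text
time_s: 2.85
eef_pos: [0.4926, 0.1234, 0.1697]
ee_rot: [[-0.871, 0.492, -0.001], [0.492, 0.871, -0.0], [0.001, -0.001, -1.0]]
force: [-1.0, 0.1, 0.5]
finger_gap: 0.0595
finger_force: 0.0
```

>>> send_rows:
  steps:
    - [0,0,0,0,0,0]
    - [0,0,0,0,0,0]
    - [0,0,0,0,0,0]
    - [0,0,0,0,0,0]
    - [0,0,0,0,0,0]
  claw: 0
  squeeze: 80

```text
time_s: 3.48
eef_pos: [0.4933, 0.1246, 0.1708]
ee_rot: [[-0.872, 0.49, 0.002], [0.49, 0.872, -0.0], [-0.002, 0.001, -1.0]]
force: [0.2, -2.7, 3.6]
finger_gap: 0.0144
finger_force: 78.3
```

>>> send_rows:
  steps:
    - [0,0,0.2,0,0,0]
    - [0,0,0.4,0,0,0]
    - [0,0,0.6,0,0,0]
    - [0,0,0.75,0,0,0]
    - [0,0,0.75,0,0,0]

```text
time_s: 4.1
eef_pos: [0.4934, 0.1253, 0.3214]
ee_rot: [[-0.872, 0.489, 0.004], [0.489, 0.872, 0.001], [-0.003, 0.003, -1.0]]
force: [-0.3, 0.1, -2.9]
finger_gap: 0.0148
finger_force: 79.3
```

>>> send_rows:
  steps:
    - [0.005,-0.18,0,0,0,0.027]
    - [0.005,-0.36,0,0,0,0.055]
    - [0.005,-0.54,0,0,0,0.082]
    - [0.005,-0.74,0,0,0,0.11]
    - [0.005,-0.74,0,0,0,0.11]

```text
time_s: 4.72
eef_pos: [0.493, -0.0251, 0.3163]
ee_rot: [[-0.986, 0.169, -0.006], [0.169, 0.986, 0.001], [0.006, -0.0, -1.0]]
force: [0.0, 0.2, -3.6]
finger_gap: 0.0147
finger_force: 79.4
```

>>> send_rows:
  steps:
    - [0.005,-0.18,0,0,0,0.027]
    - [0.005,-0.36,0,0,0,0.055]
    - [0.005,-0.54,0,0,0,0.082]
    - [0.005,-0.74,0,0,0,0.11]
    - [0.005,-0.74,0,0,0,0.11]

```text
time_s: 5.35
eef_pos: [0.4944, -0.1725, 0.3168]
ee_rot: [[-0.985, -0.175, -0.004], [-0.175, 0.985, 0.002], [0.004, 0.003, -1.0]]
force: [-0.2, 0.2, -4.2]
finger_gap: 0.0146
finger_force: 79.7
```

```bash
cat > look.py <<'E'
from h import *
import sys
o=env.get_obs(); t=o['eef_pos']; print(o['time_s'],t.round(4),'yaw',np.degrees(np.arctan2(*o['ee_rot'][[1,0],1])).round(2),o['force'].round(1),o['finger_gap'])
zo=t[2]-0.1208
for n in ("top","side"):
    p,d=snapshot(n); np.savez(f'pics/{n}1.npz',p=p,d=d); cv2.imwrite(f'pics/{n}1.png',p[...,::-1])
    C=cloud(n,d); hsv=cv2.cvtColor(p,cv2.COLOR_RGB2HSV)
    r=np.hypot(C[...,0]-t[0],C[...,1]-t[1])
    m=(r>.045)&(r<.07)&(abs(C[...,2]-zo)<.015); q=C[m]
    for s in (1,-1):
        w=q[(q[:,1]-t[1])*s>0.04]
        w=w[np.hypot(*(w[:,:2]-t[:2]).T)>.049]
        if len(w): print(n,s,len(w),w.mean(0).round(4))
    q=C[(r<.052)&(abs(C[...,2]-zo)<.008)]
    if len(q): print('disc',((q.min(0)+q.max(0))/2).round(4),np.ptp(q,0).round(3),np.median(q[:,2]))
E
python3 look.py; python3 -c "
import cv2,numpy as np
a=cv2.imread('pics/top1.png')[180:290,270:390];b=cv2.imread('pics/side1.png')[80:240,240:360]
cv2.imwrite('pics/v1.png',np.hstack([cv2.resize(a,(480,440)),cv2.resize(b,(320,440))]))"
```

```text
5.35 [ 0.4944 -0.1725  0.3168] yaw 100.09 [-0.2  0.2 -4.2] 0.014603899082532845
top 1 1 [ 0.4833 -0.1102  0.1946]
disc [ 0.4675 -0.1741  0.1982] [0.037 0.078 0.011] 0.19947020115105085
side 1 11 [ 0.4888 -0.1161  0.1983]
disc [ 0.4955 -0.1694  0.1987] [0.091 0.096 0.01 ] 0.20126521236361722
```

View pics/v1.png

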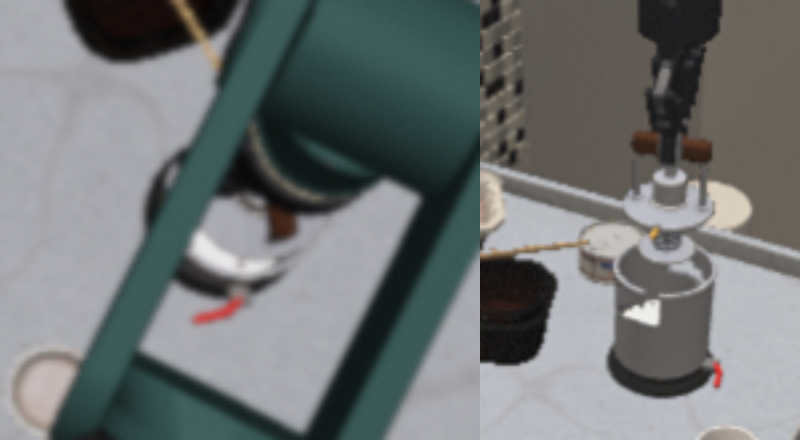

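The side crop shows the lid hanging level above the pot, with its front pin over the front slot. In the side view it sits about 1.5 mm short in x. I'll correct that and descend.

>>> send_rows:
  steps:
    - [0.007,-0.004,0,0,0,0.003]
    - [0.007,-0.004,-0.12,0,0,0.003]
    - [0.007,-0.004,-0.25,0,0,0.003]
    - [0.007,-0.004,-0.3,0,0,0.003]
    - [0.007,-0.004,-0.3,0,0,0.003]

```text
time_s: 6.08
eef_pos: [0.4961, -0.1712, 0.2593]
ee_rot: [[-0.982, -0.189, -0.001], [-0.189, 0.982, 0.001], [0.001, 0.001, -1.0]]
force: [0.4, -0.2, -2.5]
finger_gap: 0.0149
finger_force: 79.6
```

```bash
python3 look.py; python3 -c "
import cv2,numpy as np
b=cv2.imread('pics/side1.png')[110:230,250:370]
cv2.imwrite('pics/v2.png',cv2.resize(b,(600,600),interpolation=cv2.INTER_CUBIC))"
```

```text
6.075 [ 0.4961 -0.1712  0.2593] yaw 100.88 [ 0.4 -0.2 -2.5] 0.014917610925667542
top -1 15 [ 0.4719 -0.2175  0.1256]
disc [ 0.4694 -0.1725  0.1405] [0.037 0.079 0.012] 0.14174115549457444
side 1 27 [ 0.4986 -0.1216  0.1309]
side -1 1 [ 0.5107 -0.2336  0.1437]
disc [ 0.4992 -0.1704  0.1411] [0.09  0.097 0.011] 0.14401049246453468
```

View pics/v2.png

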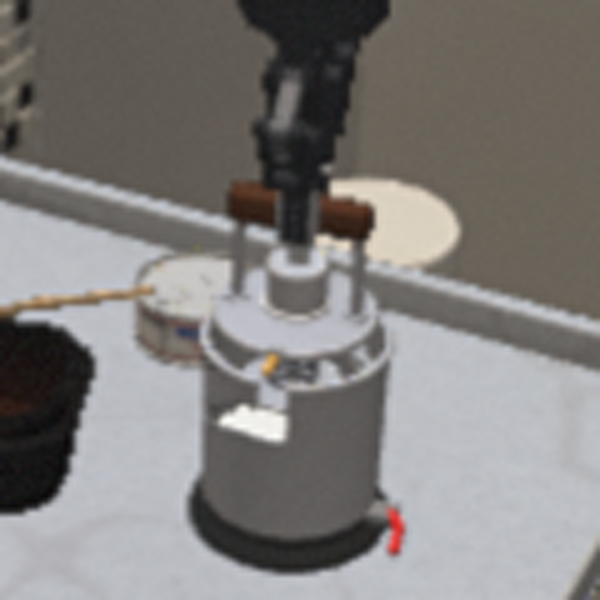

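The front pin (crop 270,365) is straight above the slot (270,395), so I'll lower it.

>>> send_rows:
  steps:
    - [-0.004,0,-0.04,0,0,0]
    - [-0.004,0,-0.08,0,0,0]
    - [-0.004,0,-0.12,0,0,0]
    - [-0.004,0,-0.12,0,0,0]

```text
time_s: 6.68
eef_pos: [0.4949, -0.1718, 0.2346]
ee_rot: [[-0.982, -0.188, -0.002], [-0.188, 0.982, 0.001], [0.002, 0.002, -1.0]]
force: [0.4, -0.2, -3.7]
finger_gap: 0.0149
finger_force: 79.6
```

>>> send_rows:
  steps:
    - [0,0,-0.03,0,0,0]
    - [0,0,-0.055,0,0,0]
    - [0,0,-0.055,0,0,0]

```text
time_s: 7.05
eef_pos: [0.4951, -0.1719, 0.2243]
ee_rot: [[-0.982, -0.188, -0.001], [-0.188, 0.982, 0.001], [0.001, 0.001, -1.0]]
force: [-0.9, -0.7, -3.6]
finger_gap: 0.0146
finger_force: 79.7
```

>>> send_rows:
  steps:
    - [0,0,-0.025,0,0,0]
    - [0,0,-0.025,0,0,0]
    - [0,0,-0.025,0,0,0]

```text
time_s: 7.42
eef_pos: [0.4958, -0.1723, 0.2215]
ee_rot: [[-0.982, -0.188, 0.002], [-0.188, 0.982, -0.001], [-0.002, -0.002, -1.0]]
force: [0.2, -0.4, 5.5]
finger_gap: 0.0147
finger_force: 80.7
```

>>> send_rows:
  steps:
    - [0,0,-0.02,0,0,0]
    - [0,0,-0.035,0,0,0]
    - [0,0,-0.035,0,0,0]
    - [0,0,-0.035,0,0,0]

```text
time_s: 7.92
eef_pos: [0.4959, -0.1724, 0.2146]
ee_rot: [[-0.982, -0.188, 0.002], [-0.188, 0.982, -0.001], [-0.002, -0.002, -1.0]]
force: [-1.3, -0.8, 7.1]
finger_gap: 0.0148
finger_force: 81.3
```

```bash
python3 look.py; python3 -c "
import cv2,numpy as np
b=cv2.imread('pics/side1.png')[120:230,260:350]
cv2.imwrite('pics/v3.png',cv2.resize(b,(490,600),interpolation=cv2.INTER_CUBIC))"
```

```text
7.925 [ 0.4959 -0.1724  0.2146] yaw 100.82 [-1.3 -0.8  7.1] 0.014755025510062867
top 1 2 [ 0.4609 -0.1319  0.0906]
top -1 5 [ 0.4748 -0.2175  0.0905]
disc [ 0.4694 -0.1749  0.0966] [0.035 0.082 0.01 ] 0.09679486030971063
side 1 107 [ 0.4913 -0.1248  0.0922]
side -1 7 [ 0.4807 -0.2201  0.1029]
disc [ 0.496  -0.1705  0.0938] [0.102 0.099 0.016] 0.09840630683058615
```

View pics/v3.png

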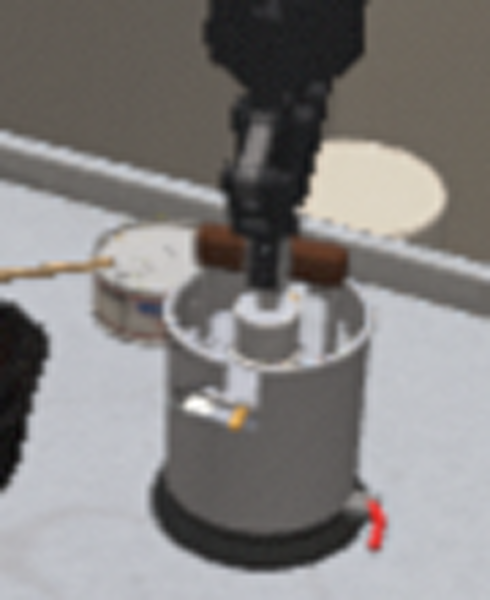

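The pin is in the slot foot, level with the window (crop 238,417). Force and height put the follower at about 51–52 mm, so notch 4 gives about 15–16 mm. I'll turn clockwise in stages, stepping down as I go.

>>> send_rows:
  steps:
    - [0,0,-0.005,0,0,-0.04]
    - [0,0,-0.005,0,0,-0.08]
    - [0,0,-0.005,0,0,-0.12]
    - [0,0,-0.005,0,0,-0.16]
    - [0,0,-0.005,0,0,-0.183]

```text
time_s: 8.65
eef_pos: [0.4959, -0.1713, 0.2135]
ee_rot: [[-0.926, 0.378, 0.002], [0.378, 0.926, 0.001], [-0.002, 0.002, -1.0]]
force: [-1.9, 2.3, 8.7]
finger_gap: 0.0146
finger_force: 81.2
```

>>> send_rows:
  steps:
    - [0,0,-0.015,0,0,0]
    - [0,0,-0.028,0,0,0]
    - [0,0,-0.028,0,0,-0.03]
    - [0,0,-0.028,0,0,-0.06]
    - [0,0,-0.028,0,0,-0.083]

```text
time_s: 9.28
eef_pos: [0.4965, -0.1716, 0.209]
ee_rot: [[-0.797, 0.604, 0.005], [0.604, 0.797, 0.0], [-0.004, 0.003, -1.0]]
force: [-1.2, 1.9, 9.7]
finger_gap: 0.0146
finger_force: 81.6
```

>>> send_rows:
  steps:
    - [0,0,-0.018,0,0,0]
    - [0,0,-0.036,0,0,0]
    - [0,0,-0.036,0,0,-0.03]
    - [0,0,-0.036,0,0,-0.06]
    - [0,0,-0.036,0,0,-0.083]

```text
time_s: 9.9
eef_pos: [0.4972, -0.1721, 0.2031]
ee_rot: [[-0.614, 0.789, 0.008], [0.789, 0.614, -0.002], [-0.006, 0.005, -1.0]]
force: [-1.1, 1.0, 13.5]
finger_gap: 0.0147
finger_force: 82.1
```

>>> send_rows:
  steps:
    - [0,0,0,0,0,0]
    - [0,0,0,0,0,0]

```text
time_s: 10.15
eef_pos: [0.4972, -0.1721, 0.2031]
ee_rot: [[-0.616, 0.788, 0.008], [0.788, 0.616, -0.002], [-0.006, 0.005, -1.0]]
force: [-1.8, 1.5, 13.7]
finger_gap: 0.0147
finger_force: 82.1
```

```bash
python3 look.py; python3 -c "
import cv2,numpy as np
b=cv2.imread('pics/side1.png')[120:230,260:350]
cv2.imwrite('pics/v4.png',cv2.resize(b,(490,600),interpolation=cv2.INTER_CUBIC))"
```

```text
10.15 [ 0.4972 -0.1721  0.2031] yaw 37.99 [-1.8  1.5 13.7] 0.01467607624465996
top 1 1 [ 0.4632 -0.13    0.08  ]
disc [ 0.4816 -0.1696  0.0851] [0.058 0.069 0.01 ] 0.08532035958634732
side 1 132 [ 0.4914 -0.1246  0.0804]
side -1 20 [ 0.4924 -0.2225  0.0859]
disc [ 0.4962 -0.1717  0.0824] [0.101 0.103 0.016] 0.08612773644613148
```

View pics/v4.png

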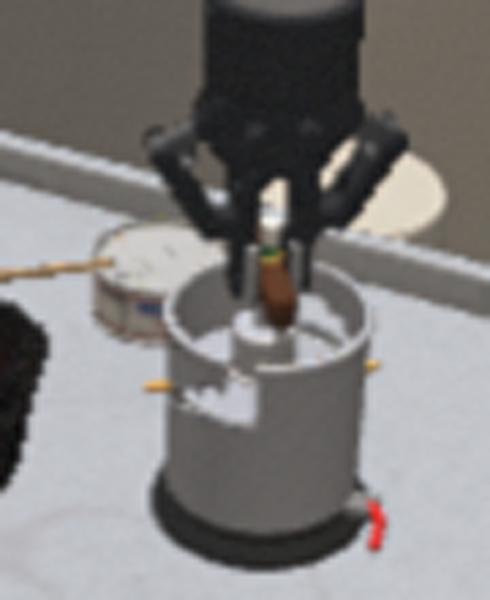

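The stem shows green with a thin yellow line at the handle, about 20 mm out. The pins are at the left (155,387) and right (372,366). I'll let it up into notch 4.

>>> send_rows:
  steps:
    - [0,0,0.01,0,0,0]
    - [0,0,0.02,0,0,0]
    - [0,0,0.024,0,0,0]
    - [0,0,0.024,0,0,0]

```text
time_s: 10.75
eef_pos: [0.4972, -0.1721, 0.207]
ee_rot: [[-0.615, 0.788, 0.007], [0.788, 0.616, -0.001], [-0.005, 0.005, -1.0]]
force: [0.6, 1.6, 10.0]
finger_gap: 0.0146
finger_force: 81.4
```

>>> send_rows:
  steps:
    - [0,0,0.008,0,0,0]
    - [0,0,0.012,0,0,0]
    - [0,0,0.012,0,0,0]

```text
time_s: 11.12
eef_pos: [0.497, -0.172, 0.2076]
ee_rot: [[-0.616, 0.788, 0.006], [0.788, 0.616, -0.001], [-0.004, 0.004, -1.0]]
force: [5.5, 0.9, 5.4]
finger_gap: 0.0148
finger_force: 80.9
```

It is held at the roof now: the commanded rise is no longer followed and the force has dropped. Releasing.

>>> send_rows:
  steps:
    - [0,0,0,0,0,0]
    - [0,0,0,0,0,0]
    - [0,0,0,0,0,0]
    - [0,0,0,0,0,0]
  claw: 0.6

```text
time_s: 11.62
eef_pos: [0.495, -0.1719, 0.2057]
ee_rot: [[-0.616, 0.788, -0.001], [0.788, 0.616, 0.0], [0.001, -0.001, -1.0]]
force: [-0.3, 0.4, -0.8]
finger_gap: 0.051
finger_force: 0.0
```

>>> send_rows:
  steps:
    - [0,0,0.1,0,0,0]
    - [0,0,0.25,0,0,0]
    - [0,0,0.5,0,0,0]
    - [0,0,0.6,0,0,0]
    - [0,0,0.6,0,0,0]

```text
time_s: 12.25
eef_pos: [0.4959, -0.1723, 0.3286]
ee_rot: [[-0.616, 0.788, 0.004], [0.788, 0.616, -0.002], [-0.004, 0.002, -1.0]]
force: [-0.3, -0.2, -1.1]
finger_gap: 0.0511
finger_force: 0.0
```

```bash
python3 look.py; python3 -c "
import cv2,numpy as np
b=cv2.imread('pics/side1.png')[120:230,260:350]
cv2.imwrite('pics/v5.png',cv2.resize(b,(490,600),interpolation=cv2.INTER_CUBIC))"
```

```text
12.25 [ 0.4959 -0.1723  0.3286] yaw 38.0 [-0.3 -0.2 -1.1] 0.05108815366042028
```

View pics/v5.png

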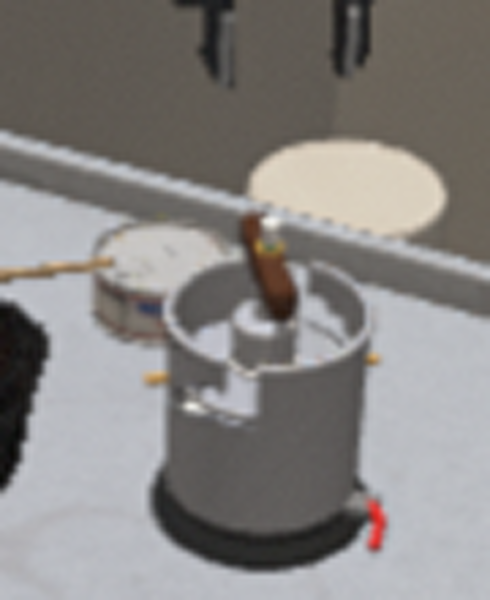

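The lid is free, with its pins showing at both sides and the stem up with green at the brass collar (crop 270,243). I'll check height, turn and tilt from the depth.

```bash
python3 - <<'E'
from h import *
P=np.array([.4957,-.172])
for n in("top","side"):
    z=np.load(f'pics/{n}1.npz'); C=cloud(n,z['d']).reshape(-1,3); col=z['p'].reshape(-1,3)
    r=np.hypot(*(C[:,:2]-P).T)
    b=(r<.045)&(C[:,2]>.145)&(C[:,2]<.185); h=C[b]
    if len(h): print(n,len(h),cv2.minAreaRect((h[:,:2]*1000).astype(np.float32)))
    m=b&(r<.014); i=np.argsort(-C[m,2])[:25]
    for c,k in zip(C[m][i],col[m][i]): print(c.round(4),k)
    A=h[(abs(h[:,2]-.161)<.005)&(np.hypot(*(h[:,:2]-P).T)>.012)]
    if len(A)>9: print('bar top z',np.median(A[:,2]),np.linalg.lstsq(np.c_[A[:,:2]-P,np.ones(len(A))],A[:,2],rcond=None)[0])
E
```

```text
top 99 ((485.33795166015625, -157.85804748535156), (15.584622383117676, 41.826210021972656), 37.92876434326172)
[ 0.4945 -0.1702  0.1768] [164 156 149]
[ 0.4971 -0.1702  0.1767] [139 134 131]
[ 0.4946 -0.1728  0.1763] [138 129 121]
[ 0.4929 -0.1738  0.1693] [149 127  99]
[ 0.498  -0.1686  0.1691] [150 137 119]
[ 0.4956 -0.1689  0.1671] [151 137 120]
[ 0.4931 -0.1715  0.1668] [155 133 107]
[ 0.4909 -0.1745  0.164 ] [142 117  93]
[ 0.496  -0.1667  0.1637] [139 110  76]
[ 0.4907 -0.1642  0.1636] [81 49 32]
[ 0.5014 -0.1694  0.1629] [135 113  86]
[ 0.4987 -0.1668  0.1626] [146 120  88]
[ 0.4936 -0.1669  0.162 ] [126  95  58]
[ 0.491  -0.167   0.1619] [102  70  41]
[ 0.4858 -0.1645  0.1609] [70 46 38]
[ 0.4884 -0.1619  0.1608] [69 39 27]
[ 0.4937 -0.162   0.1603] [77 47 33]
[ 0.4885 -0.1646  0.1602] [71 41 28]
[ 0.494  -0.1776  0.1601] [107  87  65]
[ 0.486  -0.1672  0.1601] [80 63 60]
[ 0.4939 -0.1698  0.1601] [144 118  86]
[ 0.4913 -0.1724  0.1598] [141 110  75]
[ 0.4913 -0.1698  0.1598] [127  93  57]
[ 0.4937 -0.1594  0.1598] [80 57 49]
[ 0.4963 -0.162   0.1597] [90 66 56]
bar top z 0.
[... 529 characters left out ...]
.501  -0.1705  0.1698] [119 108 101]
[ 0.4964 -0.1736  0.1695] [142 135 129]
[ 0.4971 -0.1686  0.1688] [123 120 111]
[ 0.4957 -0.1723  0.1673] [134 127 109]
[ 0.5005 -0.1761  0.167 ] [130 123 118]
[ 0.5016 -0.1722  0.1656] [128 119  93]
[ 0.4931 -0.1734  0.1643] [147 125  77]
[ 0.4982 -0.1652  0.1639] [124  94  51]
[ 0.4957 -0.1726  0.1639] [121 117  75]
[ 0.4982 -0.1715  0.1638] [ 99 105  73]
[ 0.4962 -0.1674  0.1634] [123  96  57]
[ 0.501  -0.1711  0.1631] [132 119  71]
[ 0.5057 -0.1746  0.1631] [146 119  67]
[ 0.4873 -0.1613  0.1629] [98 66 49]
[ 0.5014 -0.1656  0.1628] [121  89  48]
[ 0.4918 -0.1709  0.1628] [116  90  56]
bar top z 0.1611073666508558 [-0.13501525 -0.12588784  0.16166188]
```

Everything checks out:
- **Height:** bar top at 0.161, so the lid origin is at 86 mm, in notch 4.
- **Stem:** about 16 mm out, green.
- **Turn:** 61–62°.

Handing it in.

```bash
python3 -c "
from station import order
print(order.close_job())"
```

```text
the job is handed in; nothing more can be done
None
```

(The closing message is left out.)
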